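# Park the sensor's dust cap in its dock

### The job

Take the dust cap off the upward-looking sensor: lift it, put it down upright on the bare bench and let go, so that you can take it again across its narrow width (on the sensor only the cap's two ends are free, in the dock only its two long sides). Then push it, upright, down into the parking dock until it sits on the floor of the dock and the spring catch has snapped back over it. Do not tip the cap over, and leave the ring gauge, the stepped setting master and the plug gauge where they are.

Things in the scene. Friction and masses are not known exactly. Their poses are not given: they have to be found in the camera images.
- sensor: Fixed upward-looking sensor, left or right, yaw within 0.5 rad. Origin: underside centre of its 110 x 76 x 10 mm base, on the bench; z up, x along the cap's long side. The cap sits loosely on it, rim at z = 50, top at 78 mm. Guard cheeks (46 mm long, y from 19.5 to 23.5 mm either side, top z = 80 mm) cover the cap's long sides; its ends are free, also below, down to z = 35 mm.
- sensor_nose (a point): Centre of the top of the sensor's nose (46 x 20 mm in x, y), 75 mm above its origin, inside the cap at the start. The cap's roof rests on it. The cap must rise 26 mm to clear the nose and 30 mm to clear the cheeks.
- cap_center (a point): Centre (half-way up) of the loose black rectangular dust cap: 58 mm long (its x), 32 mm wide (its y), 28 mm high (its z, up), about 45 g; hollow, open below, wall 3 mm, flat closed roof. The same either way round. On the bench its centre is 14 mm up.
- dock: Fixed aluminium cap dock, left or right, yaw within 0.5 rad. Origin: underside centre of its base plate (124 x 64 x 8 mm), on the bench; z up, x along the parked cap. End walls at x = +-31 mm, 34 mm wide: the -x one 57 mm high, flaring out above 48 mm; the +x one 36 mm high, behind it the spring catch and its guides (up to 42 mm high, out to x = 59 mm).
- dock_seat (a point): Where the cap's centre must be when parked: dock x = 0, y = 0, z = 22 mm; cap on the plate (z = 8), top at 36 mm, long side along dock x either way round; 2 mm play at each end, 2.5 mm at each long side. Corner lips at y = +-18.5 mm, flared on top, 24 mm high, cover only x beyond +-24 mm; between them both long sides are open to the plate for fingers.
- catch (a joint): Spring catch at the dock's +x end: 0 = closed, up to 0.010 m as it slides out along dock +x. The spring shuts it with 1.3 N when closed, 3.3 N at 8 mm. Its upper face is a 55 degree ramp from z = 39 to 52 mm: a cap pushed straight down slides it out by itself (under 10 N down), and it snaps back once the cap is seated.
- catch_nose (a point): Tip of the catch's nose: dock x = +25, y = 0, z = 39 mm when closed; 16 mm wide in y. It overlaps the end of the parked cap by about 4 mm, 3 mm above its top.
- ring_gauge_1: Bystander: plain steel ring gauge, 46 mm across, 14 mm high, lying flat; origin at the centre of its underside.
- setting_master: Bystander: stepped steel setting master, 30 mm across, 43 mm high; origin at the centre of its underside.
- plug_gauge: Bystander: plug gauge with six-sided handle, 98 mm long (its y), 18 mm wide, 16 mm high, lying; origin at the centre of its underside.
Not all that is in view belongs to the job. Leave any orange or pink look-alike of the part that bears cap_center alone.

How it is judged:
On the way, in this order (a step that is already met when the one before it is completed fails the run):
1. the cap is held in the fingers, lifted clear above the sensor (height (world z) of cap_center above 0.09 m and contact force between the fingers and cap above 0.5 N), for 0.1 s.
2. the cap stands upright on the bare bench, let go (height (world z) of cap_center between 0.011 and 0.017 m and angle between cap_center's own z axis and vertical below 0.08 rad and contact force between each of the arm, the fingers and cap below 0.05 N and linear speed of cap below 0.02 m/s), for 0.2 s.
At the end, for the whole second after the job is handed in: The cap rests upright (0.08 rad) on the dock's floor, its centre within 4 mm (dock x), 4.5 mm (y) and 2.5 mm (height) of its place, long side along the dock's x within 0.15 rad either way round, and the catch is back over it, within 2.5 mm of closed (x of cap_center in the frame of dock between -0.004 and 0.004 m and y of cap_center in the frame of dock between -0.0045 and 0.0045 m and z of cap_center in the frame of dock between 0.0195 and 0.0245 m and angle between the x axis of cap_center and the x axis of dock, either way round below 0.15 rad and angle between cap_center's own z axis and vertical below 0.08 rad and value of joint catch below 0.0025 m and linear speed of cap below 0.02 m/s); the robot touches nothing.
It fails at once if the cap is tipped by more than 0.7 rad (angle between cap_center's own z axis and vertical above 0.7 rad).
It fails at once if a bystander (ring gauge, setting master, plug gauge) is moved by more than 25 mm (distance of any of ring_gauge_1, setting_master, plug_gauge from where it was at the start of the episode above 0.025 m).
It also fails if it takes over 54 s, if anything falls off the work surface, if the arm or the gripper's body presses on something with over 40 N, if the wrist force passes 120 N, or if a joint passes its speed limit or range.

### The arm

A 7-joint arm with a two-finger parallel gripper is mounted at the origin on a cart in front of the work surface, level with it; the furniture and walls round the work are solid. World frame = base frame: x ahead of the robot, y to its left, z up, the work surface at z = 0. Lengths are in m, angles in rad, forces in N, time in s.
With the tool pointing down it reaches from about 0.35 to 0.9 m from the base axis. Payload 8.1 kg.
Tool frame: the origin (TCP) lies midway between the tips of the shut fingers; the grasp point (between the pads) lies arm.grasp_offset behind it (arm.grasp_offset is the distance from the TCP to the grasp point, in m); z points along the fingers, y is the line along which they close (so a half turn about z gives the same grasp; the last joint's range is limited). The gripper opens to 92 mm and grips with 3 to 60 N. Pads are 19 mm wide; open, the fingers measure 130 mm over their backs; the gripper's body (75 mm by 190 mm) begins 47 mm behind the grasp point.
Start: joints at [-1.36, 0.434, 0.025, 1.573, -0.012, 1.134, -0.075], TCP at [0.193, 0.594, 0.227] pointing down, gripper open.
Joint ranges: [-2.62, 2.62], [-0.44, 2.09], [-1.27, 1.32], [0.08, 2.57], [-1.32, 4.46], [0.12, 2], [-2.74, 2.74]. Speed limits (rad/s): [2.22, 2.22, 3.01, 3.01, 3.14, 3.14, 3.14].

### API

Orientations are given as a rotation vector (axis times angle).
In Python, from cell import observe, imaging, arm gives the robot as it stands.
- The arm moves only by the tool apply_moves, never from a script. Its argument "commands" is a list of rows, each a list of 5 numbers: the opening in per cent of the stroke, from 0 (shut) to 100 (fully open), then the shift along the world's x, y, z in units of 0.06 m (1.0 is 0.06 m), then the turn about the world's z in units of 0.5 rad (1.0 is 0.5 rad). A call has 1 to 12 rows; each row shifts and turns the commanded pose from where the row before left it; what a row does not reach is not made up. A row lasts 1/8 s, in which the tool goes at most 62.5 mm and 10.7 degrees, less where a joint would pass 70% of its speed; a pose out of reach is approached as far as the arm can. A call with a number of a shift or a turn outside -1 to 1 is refused whole. A call with a gripper value outside its range is refused whole. The fingers move at their own pace and stop on an object; "newtons" is the grip in N (left out, the last holds). Time passes only in rows, so rows that do not move let the fingers close. It gives the time, the measured TCP pose, the force, the opening and the grip force at its end, in the units of the state.
- observe(): the state, without advancing time (a new reading comes with each control period).
- imaging.get_image(name): name is "scene" or "top" or "wrist"; returns (picture, depth): 384x512x3 uint8, red, green, blue; 384x512 float32, m along the optical axis (not along the pixel's ray), 0 where there is no reading.
- imaging.camera_params(name): a dict with "camera_matrix" (3x3 intrinsics, pixels), "origin" and "rotation" of the camera in the world; the wrist camera has in their place "tool_from_camera" (4x4, takes a point from camera to tool coordinates, whose origin is the TCP and whose axes are the flange's). Camera axes: x right, y up, looking along -z (the intrinsics and any distortion apply to the point x, -y, -z); pixel columns grow to the right and rows downward; lengths in m; the calibration is good to about 2 mm. A picture is of the moment at which its call begins: read the wrist's pose just before it. camera_params takes no time and is no camera call.
- arm.sign_off(): hands the job in; it is judged then, once.
The state is a dict: "clock": time; "joints": joint angles; "dq": joint speeds; "joint_efforts": joint torques, N m; "position": TCP position; "ee_rot": TCP orientation; "force": force on the tool from outside, world axes, zero at the start; "ft_torque": the same for the moment, N m; "width": opening from 0.0 (shut) to 1.0 (fully open); "gripper_force": force on a finger pad.
Only numpy, scipy, OpenCV 4.12 (cv2) and the standard library are available. Lean on these libraries where they do the work, as an engineer would, in place of code of your own. Each camera call takes 0.05 s, during which the arm holds its last target. There are 200 camera calls.

## Working session

There is one attempt and no reset: what is moved stays moved. The work goes in short steps, Python scripts to look and compute and a tool call to move; the robot and the scene stay as the last step left them, time stands still between calls to the robot, and variables do not carry over. Pictures are saved under pics/ and viewed, at most 10 in all, crops included, and the job is handed in when it is done.

Besides the shell and the picture viewer there is one more tool, called after "Request:" by a JSON object that holds its "op" and its "data". apply_moves: Moves the arm, as the interface text tells. Its arguments: {"type":"object","properties":{"commands":{"type":"array"},"newtons":{"type":"number"}},"required":["commands"]}

```bash
ls; mkdir -p pics; cat > h.py <<'E'
import numpy as np, cv2
from cell import observe, imaging, arm
def grab(n,f=None):
    im,d=imaging.get_image(n)
    if f: cv2.imwrite('pics/'+f,im[:,:,::-1])
    return im,d
def cam(n,st=None):
    p=imaging.camera_params(n)
    K=np.array(p['camera_matrix'])
    if 'tool_from_camera' in p:
        st=st or observe(); T=np.array(p['tool_from_camera'])
        R=cv2.Rodrigues(np.array(st['ee_rot'],float))[0]
        return K,R@T[:3,3]+np.array(st['position']),R@T[:3,:3],p
    return K,np.array(p['origin']),np.array(p['rotation']),p
def ray(C,uv):
    K,o,R,_=C; uv=np.atleast_2d(np.array(uv,float))
    n=np.c_[uv,np.ones(len(uv))]@np.linalg.inv(K).T
    return o,(n*[1,-1,-1])@R.T
def onz(C,uv,z):
    o,d=ray(C,uv); return o+d*((z-o[2])/d[:,2:])
def cloud(C,dep):
    v,u=np.mgrid[:dep.shape[0],:dep.shape[1]]
    o,d=ray(C,np.c_[u.ravel(),v.ravel()])
    return (o+d*dep.reshape(-1,1)).reshape(dep.shape+(3,))
def proj(C,P):
    K,o,R,_=C; q=(np.atleast_2d(P)-o)@R*[1,-1,-1]; q=q@K.T; return q[:,:2]/q[:,2:]
E
python3 - <<'E'
from h import *
a,da=grab('top','top.png'); b,db=grab('scene','scene.png')
cv2.imwrite('pics/both.png',cv2.resize(np.vstack([a,b])[:,:,::-1],None,fx=.78,fy=.78))
for n in('top','scene','wrist'): 
    p=imaging.camera_params(n); print(n,{k:np.round(v,3).tolist() if not isinstance(v,str) else v for k,v in p.items()})
print(observe(), arm.grasp_offset); np.save('top.npy',da);np.save('scene.npy',db); print((da>0).mean())
E
```

```text
pics
top {'camera_matrix': [[418.367, 0.0, 259.787], [0.0, 418.367, 189.422], [0.0, 0.0, 1.0]], 'origin': [0.288, 0.02, 1.056], 'rotation': [0.196, -0.198, -1.582]}
scene {'camera_matrix': [[376.097, 0.0, 259.033], [0.0, 376.097, 192.92], [0.0, 0.0, 1.0]], 'origin': [0.013, -0.504, 0.638], 'rotation': [0.87, -0.346, -0.74]}
wrist {'camera_matrix': [[273.733, 0.0, 255.973], [0.0, 273.733, 188.376], [0.0, 0.0, 1.0]], 'tool_from_camera': [[0.0, 0.963, 0.269, 0.072], [1.0, -0.0, -0.001, 0.001], [-0.0, 0.269, -0.963, -0.158], [0.0, 0.0, 0.0, 1.0]]}
{'clock': 0.1, 'joints': array([-1.35959515,  0.43513411,  0.02497873,  1.57396888, -0.01159848,
        1.13399106, -0.07511281]), 'dq': array([-0.0023743 , -0.00165538, -0.00223355, -0.00231981,  0.00023978,
        0.00091181, -0.00112906]), 'joint_efforts': array([ 2.68419535e-03, -6.69120669e+01,  9.87460390e-01, -3.15144753e+01,
       -6.05998817e-02,  3.74478532e-02,  6.91098489e-05]), 'position': array([0.19284026, 0.59404838, 0.22604983]), 'ee_rot': array([-4.91017544e-01, -3.10289637e+00,  2.12638274e-03]), 'force': array([ 0.95730458,  0.37798213, -0.37779687]), 'ft_torque': array([ 0.0080074 , -0.02711766,  0.00417778]), 'gripper_force': 0.0, 'width': 1.0027525689747292} 0.0188
0.9956919352213541
```

```bash
sed -i "s/return K,np.array(p\['origin'\]),np.array(p\['rotation'\]),p/return K,np.array(p['origin']),cv2.Rodrigues(np.array(p['rotation'],float))[0],p/" h.py
```

```text
(no output)
```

View pics/both.png

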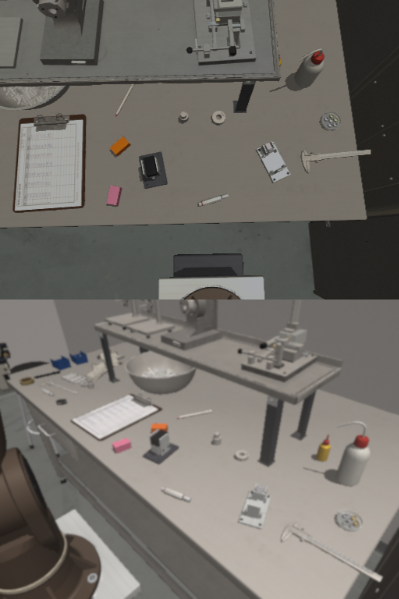

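Top view (full-res px): sensor with the black cap at about (194,212), dock (350,206), orange look-alike (154,187), pink look-alike (145,251), ring (280,150), master (235,150), plug (273,256). A raised shelf covers the far part. My candidate is the black block on the dark sensor base. Next I measure it and check a close crop.

```bash
python3 - <<'E'
from h import *
for n in('top','scene'):
    C=cam(n); d=np.load(n+'.npy'); P=cloud(C,d); np.save(n+'_P.npy',P)
P=np.load('top_P.npy')
for nm,u,v in[('cap',194,212),('dock',350,206),('ring',280,150),('master',235,150),('plug',273,256),('orange',154,187),('pink',145,251),('shelf edge',200,100),('shelf edge r',345,97),('post',312,125),('bench',230,200),('clipb',70,210)]:
    print(nm,P[v,u].round(3))
a=cv2.imread('pics/top.png'); s=cv2.imread('pics/scene.png')
c1=cv2.resize(a[180:250,160:230],(400,400),interpolation=cv2.INTER_CUBIC)
c2=cv2.resize(a[170:240,315:385],(400,400),interpolation=cv2.INTER_CUBIC)
cv2.imwrite('pics/crop1.png',np.hstack([c1,c2]))
E
```

```text
cap [0.486 0.175 0.076]
dock [ 0.508 -0.213  0.009]
ring [ 0.667 -0.04  -0.002]
master [0.655 0.079 0.036]
plug [ 0.384 -0.012  0.018]
orange [0.563 0.286 0.027]
pink [0.402 0.301 0.027]
shelf edge [0.676 0.135 0.279]
shelf edge r [ 0.677 -0.159  0.279]
post [ 0.684 -0.111  0.121]
bench [ 0.532  0.094 -0.003]
clipb [0.513 0.506 0.002]
```

View pics/crop1.png

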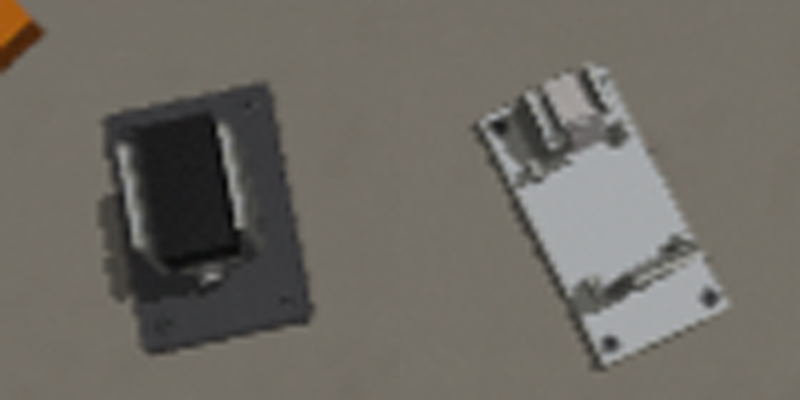

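The crop shows the black cap between the two light cheeks on the dark base (px ~(194,213)). It isn't orange or pink, so it's the right one. The dock's catch is at the far (top) end, px ~(350,195). Next I bring the wrist camera over the sensor.

Request:
{"op": "apply_moves", "data": {"commands": [[100,0.49,-0.7,-0.03,-0.21],[100,0.49,-0.7,-0.03,-0.21],[100,0.49,-0.7,-0.03,-0.21],[100,0.49,-0.7,-0.03,-0.21],[100,0.49,-0.7,-0.03,-0.21],[100,0.49,-0.7,-0.03,-0.21],[100,0.49,-0.7,-0.03,-0.21],[100,0.49,-0.7,-0.03,-0.21],[100,0.49,-0.7,-0.03,-0.21],[100,0.49,-0.7,-0.03,-0.21],[100,0,0,0,0],[100,0,0,0,0]]}}

```text
clock: 1.6
position: [0.4865, 0.1748, 0.2084]
ee_rot: [-1.979, -2.439, 0.001]
force: [0.0, 0.7, -0.9]
width: 1.003
gripper_force: 0.0
```

```bash
python3 - <<'E'
from h import *
C=cam('wrist'); a,d=grab('wrist','w1.png'); P=cloud(C,d); np.save('w1_P.npy',P)
np.savez('w1_C.npz',K=C[0],o=C[1],R=C[2])
T=np.load('top_P.npy')
for nm,Q,im in(('wrist',P,a),('top',T,cv2.imread('pics/top.png')[:,:,::-1])):
    dark=im.max(2)<45
    m=dark&(Q[...,2]>.062)&(Q[...,2]<.09)&(abs(Q[...,0]-.486)<.07)&(abs(Q[...,1]-.175)<.07)
    n,l,s,_=cv2.connectedComponentsWithStats(m.astype(np.uint8)); 
    if n>1: m=l==1+s[1:,4].argmax()
    q=Q[m]; z=np.median(q[:,2]); r=cv2.minAreaRect(q[:,:2].astype(np.float32)*1000); print(nm,'cap top',m.sum(),z.round(4),r, np.median(Q[abs(Q[...,2])<.01][:,2]), q[:,2].std())
E
```

```text
wrist cap top 173 0.0734 ((480.74676513671875, 196.78338623046875), (55.1329345703125, 1.4901481866836548), 11.744622230529785) -4.8385603774847574e-05 0.004930996551493094
top cap top 345 0.077 ((485.9627685546875, 180.6378631591797), (58.2903938293457, 33.178443908691406), 10.278390884399414) -0.0006862112825583022 0.002811135139898229
```

View pics/w1.png

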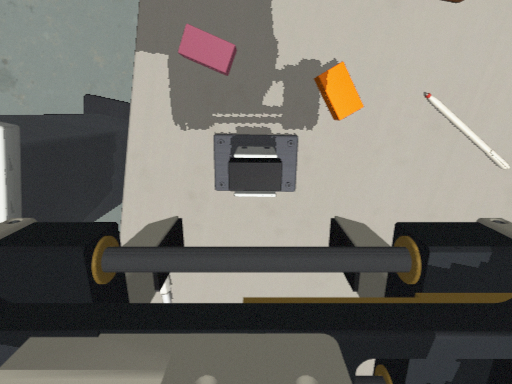

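Wrist view: black cap top at about px (255,175) between light cheeks (rows 156 and 194), sensor base around it, gripper across the lower half. The wrist dark mask was too strict, so I redo it.

```bash
python3 - <<'E'
from h import *
z=np.load('w1_C.npz'); C=(z['K'],z['o'],z['R'],None); P=np.load('w1_P.npy'); a=cv2.imread('pics/w1.png')
print(C[1]); 
for v in range(150,204,3): print(v,a[v,255],P[v,255].round(4))
for u in (222,226,228,230,232,255,276,278,280,282,284,286): print(u,a[176,u],P[176,u].round(4))
t=cv2.imread('pics/top.png');T=np.load('top_P.npy')
for v in range(196,236,3): print(v,t[v,194],T[v,194].round(4))
E
```

```text
[0.47210293 0.24684856 0.36637471]
150 [ 99 102 101] [0.4794 0.205  0.048 ]
153 [104 107 106] [0.4795 0.2051 0.0729]
156 [250 250 248] [0.4799 0.203  0.0794]
159 [17 17 13] [0.4811 0.1973 0.0636]
162 [35 37 36] [0.4813 0.1964 0.0778]
165 [68 66 65] [0.4819 0.1936 0.0794]
168 [66 62 64] [0.4827 0.19   0.0774]
171 [63 63 62] [0.4833 0.1869 0.078 ]
174 [65 63 64] [0.4839 0.184  0.0793]
177 [67 66 66] [0.4846 0.1806 0.0786]
180 [67 63 65] [0.4854 0.177  0.0773]
183 [66 67 66] [0.4861 0.1738 0.0778]
186 [65 63 62] [0.4867 0.1706 0.078 ]
189 [63 65 64] [0.4874 0.1673 0.0781]
192 [ 98 102 102] [0.4883 0.163  0.075 ]
195 [246 248 247] [0.4887 0.161  0.0797]
198 [173 183 189] [4.943e-01 1.330e-01 4.000e-04]
201 [171 183 190] [4.952e-01 1.286e-01 2.000e-04]
222 [112 107 104] [0.4442 0.157  0.0098]
226 [115 109 110] [0.4495 0.1583 0.0107]
228 [81 75 76] [0.4559 0.1756 0.0784]
230 [55 57 57] [0.458  0.176  0.0784]
232 [65 61 66] [0.4601 0.1764 0.078 ]
255 [63 62 62] [0.4844 0.1815 0.078 ]
276 [64 63 64] [0.5066 0.1863 0.0783]
278 [66 67 66] [0.5087 0.1867 0.0784]
280 [65 63 64] [0.5109 0.187  0.0777]
282 [93 90 87] [0.5226 0.1736 0.0101]
284 [112 106 105] [0.525  0.1744 0.0113]
286 [114 108 103] [0.5278 0.1747 0.0104]
196 [100 108 113] [ 0.5446  0.188  -0.0022]
199 [58 55 55] [0.534  0.1861 0.0088]
202 [31 30 30] [0.5111 0.1755 0.0751]
205 [31 31 31] [0.5033 0.175  0.077 ]
208 [31 29 30] [0.496  0.1749 0.0769]
211 [31 31 32] [0.4886 0.1747 0.0774]
214 [30 29 30] [0.4813 0.1745 0.0777]
217 [29 28 30] [0.4739 0.1743 0.0782]
220 [30 29 30] [0.4667 0.1741 0.0783]
223 [30 30 29] [0.4599 0.1743 0.0762]
226 [41 41 41] [0.4611 0.1821 0.0259]
229 [37 36 36] [0.456  0.1843 0.0108]
232 [60 59 59] [0.4484 0.1842 0.011 ]
235 [60 59 58] [0.441  0.1842 0.0096]
```

```bash
cat >> h.py <<'E'
def rect(C,m,z,verb=''):
    m=cv2.morphologyEx(m.astype(np.uint8),cv2.MORPH_OPEN,np.ones((3,3)))
    n,l,s,_=cv2.connectedComponentsWithStats(m); m=(l==1+s[1:,4].argmax()).astype(np.uint8)
    c=max(cv2.findContours(m,cv2.RETR_EXTERNAL,cv2.CHAIN_APPROX_NONE)[0],key=len)[:,0]
    W=onz(C,c,z)[:,:2]; (cx,cy),(w,h),ang=cv2.minAreaRect((W*1000).astype(np.float32))
    if w<h: w,h,ang=h,w,ang+90
    ang=(ang+90)%180-90
    print(verb,'centre',round(cx,1),round(cy,1),'size',round(w,1),round(h,1),'yaw',round(np.radians(ang),3),'n',m.sum()); return m
E
python3 - <<'E'
from h import *
z=np.load('w1_C.npz'); C=(z['K'],z['o'],z['R'],None); P=np.load('w1_P.npy'); a=cv2.imread('pics/w1.png')
near=lambda P:(abs(P[...,0]-.486)<.07)&(abs(P[...,1]-.178)<.07)
rect(C,near(P)&(a.max(2)<75)&(P[...,2]>.07)&(P[...,2]<.086),.078,'wrist cap')
t=cv2.imread('pics/top.png');T=np.load('top_P.npy')
rect(cam('top'),near(T)&(t.max(2)<45)&(T[...,2]>.07)&(T[...,2]<.086),.078,'top cap')
rect(C,near(P)&(P[...,2]>.005)&(P[...,2]<.09),.01,'wrist sensor')
rect(cam('top'),near(T)&(T[...,2]>.004)&(T[...,2]<.09)&(t.max(2)<90),.01,'top sensor')
# dock plate in top
n=(abs(T[...,0]-.51)<.09)&(abs(T[...,1]+.21)<.09)
rect(cam('top'),n&(T[...,2]>.004)&(T[...,2]<.07)|n&(t.min(2)>140),.008,'top dock')
s=observe(); R=cv2.Rodrigues(s['ee_rot'])[0]; print('tool y ang',np.arctan2(R[1,1],R[0,1]),R[:,2],s['joints'].round(2))
E
```

```text
wrist cap centre 483.8 181.7 size 57.0 32.1 yaw 0.208 n 1578
top cap centre 485.4 180.3 size 58.6 32.0 yaw 0.209 n 319
wrist sensor centre 484.1 178.8 size 109.0 82.9 yaw 0.194 n 4890
top sensor centre 485.2 181.7 size 110.0 75.3 yaw 0.203 n 1124
top dock centre 506.5 -211.8 size 126.1 64.0 yaw 0.406 n 1151
tool y ang 0.2088452666231024 [-8.15760672e-04  2.22821676e-04 -9.99999642e-01] [-0.78  0.28  0.42  1.88 -0.14  1.   -0.09]
```

Request:
{"op": "apply_moves", "data": {"commands": [[100,-0.04,0.11,-0.6,0],[100,0,0,-0.6,0],[100,0,0,-0.6,0],[100,0,0,-0.4,0],[100,0,0,-0.25,0],[100,0,0,-0.12,0],[100,0,0,0,0],[40,0,0,0,0],[40,0,0,0,0],[40,0,0,0,0],[40,0,0,0,0],[40,0,0,0,0]], "newtons": 15}}

```text
clock: 3.15
position: [0.4846, 0.1811, 0.0547]
ee_rot: [1.98, 2.439, 0.0]
force: [-1.1, -0.7, 3.5]
width: 0.63
gripper_force: 15.0
```

Request:
{"op": "apply_moves", "data": {"commands": [[40,0,0,0.15,0],[40,0,0,0.25,0],[40,0,0,0.3,0],[40,0,0,0.4,0],[40,0,0,0.4,0],[40,0,0,0.3,0],[40,0,0,0,0]]}}

```text
clock: 4.03
position: [0.4855, 0.1815, 0.1645]
ee_rot: [1.979, 2.438, 0.005]
force: [-0.9, -0.7, -0.9]
width: 0.631
gripper_force: 15.0
```

```bash
python3 - <<'E'
from h import *
C=cam('wrist'); w,d=grab('wrist'); s=grab('scene')[0]
cv2.imwrite('pics/lift.png',np.hstack([s[130:260,150:300],w[110:240,180:330]])[:,:,::-1].repeat(2,0).repeat(2,1))
P=cloud(C,d); n=(abs(P[...,0]-.484)<.05)&(abs(P[...,1]-.181)<.04)
rect(C,n&(w.max(2)<80)&(P[...,2]>.14)&(P[...,2]<.19),.172,'cap held'); 
Q=P[n&(w.max(2)<80)&(P[...,2]>.14)&(P[...,2]<.19)];print(np.median(Q,0)); print(observe()['position'],observe()['width'])
E
```

```text
cap held centre 484.9 189.0 size 68.8 24.4 yaw 0.206 n 4105
[0.4838427  0.19357743 0.18714881]
[0.48436786 0.18109147 0.16262086] 0.6293357194956548
```

View pics/lift.png

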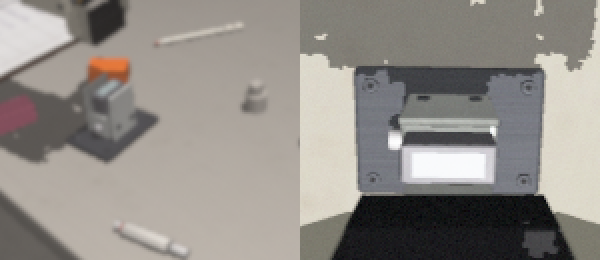

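The cap is held: in the wrist crop the bare nose shows with the black cap at the bottom, and the opening of 0.63 equals 58 mm. Next I carry it to the bare bench near (0.51, 0.02).

Request:
{"op": "apply_moves", "data": {"commands": [[40,0.09,-0.54,0,0.09],[40,0.09,-0.54,0,0.09],[40,0.09,-0.54,0,0.09],[40,0.08,-0.53,0,0.09],[40,0.08,-0.53,0,0.08],[40,0,0,-0.5,0],[40,0,0,-0.5,0],[40,0,0,-0.5,0],[40,0,0,-0.5,0],[40,0,0,-0.3,0],[40,0,0,-0.2,0],[40,0,0,0,0]]}}

```text
clock: 5.62
position: [0.5096, 0.0201, 0.0117]
ee_rot: [-1.7, -2.64, 0.002]
force: [0.2, 0.3, -0.3]
width: 0.628
gripper_force: 15.0
```

```bash
python3 - <<'E'
from h import *
s=observe(); print(s['position'],s['force'],s['width'],s['joints'].round(2))
a=grab('scene')[0]; b=grab('top')[0]
C=cam('scene'); u,v=proj(C,[.51,.02,.02])[0].astype(int); print(u,v)
cv2.imwrite('pics/place.png',cv2.resize(a[max(v-70,0):v+70,u-90:u+90,::-1],None,fx=4,fy=4,interpolation=cv2.INTER_CUBIC))
E
```

```text
[0.5095977  0.02011884 0.01169092] [ 0.1656925   0.3042454  -0.26568818] 0.6284987871858448 [-0.36  0.56  0.3   2.08 -0.3   0.55  0.58]
254 211
```

View pics/place.png

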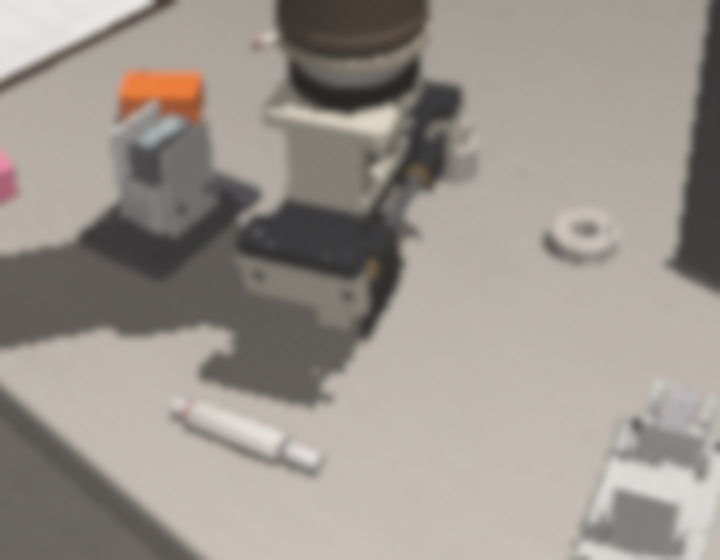

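The scene view shows the gripper just above bare bench, clear of the plug gauge, ring and master. The cap itself is hidden. I lower it gently.

Request:
{"op": "apply_moves", "data": {"commands": [[40,0,0,-0.05,0],[40,0,0,-0.04,0],[40,0,0,-0.02,0],[40,0,0,0,0]]}}

```text
clock: 6.22
position: [0.5103, 0.0203, 0.0059]
ee_rot: [-1.7, -2.642, -0.0]
force: [-0.4, -0.7, -0.5]
width: 0.63
gripper_force: 15.0
```

Request:
{"op": "apply_moves", "data": {"commands": [[40,0,0,-0.02,0],[40,0,0,-0.015,0],[40,0,0,0,0]]}}

```text
clock: 6.6
position: [0.5105, 0.0203, 0.0046]
ee_rot: [1.701, 2.641, 0.001]
force: [-2.5, 0.1, 12.8]
width: 0.633
gripper_force: 15.0
```

Request:
{"op": "apply_moves", "data": {"commands": [[100,0,0,0.01,0],[100,0,0,0,0],[100,0,0,0,0],[100,0,0,0,0],[100,0,0,0,0],[100,0,0,0,0]]}}

```text
clock: 7.35
position: [0.5103, 0.0203, 0.0044]
ee_rot: [-1.7, -2.642, -0.0]
force: [0.4, -0.4, 0.5]
width: 1.001
gripper_force: 0.0
```

Request:
{"op": "apply_moves", "data": {"commands": [[100,0,0,0.2,0],[100,0,0,0.5,0],[100,0,0,0.5,-0.3],[100,0,0,0.5,-0.36],[100,0,0,0.5,-0.36],[100,0,0,0.5,-0.36],[100,0,0,0.5,-0.36],[100,0,0,0,-0.36],[100,0,0,0,-0.36],[100,0,0,0,-0.36],[100,0,0,0,-0.32],[100,0,0,0,0]]}}

```text
clock: 8.85
position: [0.5102, 0.0204, 0.1969]
ee_rot: [-3.07, -0.668, -0.0]
force: [-0.0, -0.2, -1.0]
width: 1.0
gripper_force: 0.0
```

```bash
python3 - <<'E'
from h import *
s=observe(); print(s['position'],s['joints'].round(2)); R=cv2.Rodrigues(s['ee_rot'])[0]; print('tool y ang',np.arctan2(R[1,1],R[0,1]),R[:,2])
C=cam('wrist',s); a,d=grab('wrist','w2.png'); P=cloud(C,d); np.savez('w2.npz',K=C[0],o=C[1],R=C[2],P=P)
n=(abs(P[...,0]-.51)<.06)&(abs(P[...,1]-.02)<.06)
m=n&(a.max(2)<90)&(P[...,2]>.02)&(P[...,2]<.04); print('z',np.median(P[m][:,2]),m.sum())
rect(C,m,.028,'cap wrist')
t,dt=grab('top'); Ct=cam('top'); T=cloud(Ct,dt); n=(abs(T[...,0]-.51)<.06)&(abs(T[...,1]-.02)<.06)&(t.max(2)<50)&(T[...,2]>.015)&(T[...,2]<.04); print(n.sum())
if n.sum()>50: rect(Ct,n,.028,'cap top')
E
```

```text
[0.51021092 0.02040838 0.19693292] [-0.81  0.35  0.88  1.94 -0.32  1.   -0.92]
tool y ang -1.1420334010471012 [ 1.83686770e-04  1.95870760e-04 -9.99999964e-01]
z 0.027960907098783294 1219
cap wrist centre 511.8 21.7 size 57.3 31.1 yaw 0.429 n 1209
0
```

View pics/w2.png

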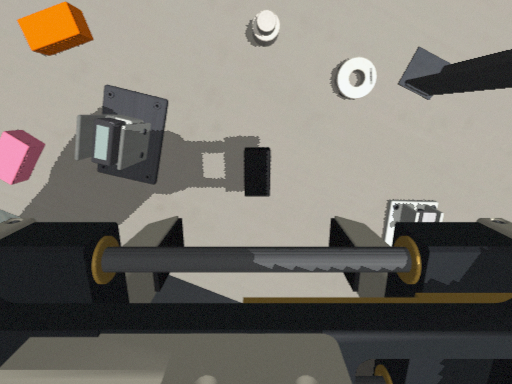

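The wrist view shows the cap upright on bare bench at px (257,172), with the dock at right (410,215). Centre (511.8, 21.7), yaw 0.429 and top z 28 mm match expectations. Next I look at the dock from the same camera pose.

Request:
{"op": "apply_moves", "data": {"commands": [[100,0,-0.55,0,0],[100,0,-0.55,0,0],[100,0,-0.55,0,0],[100,0,-0.55,0,0],[100,0,-0.55,0,0],[100,0,-0.55,0,0],[100,0,-0.57,0,0],[100,0,0,0,0],[100,0,0,0,0]]}}

```text
clock: 10.07
position: [0.5103, -0.2114, 0.1964]
ee_rot: [-3.069, -0.669, -0.0]
force: [-0.3, 0.4, 0.0]
width: 1.0
gripper_force: 0.0
```

```bash
python3 - <<'E'
from h import *
s=observe(); print(s['position'],s['joints'].round(2))
C=cam('wrist',s); a,d=grab('wrist','w3.png'); P=cloud(C,d); np.savez('w3.npz',K=C[0],o=C[1],R=C[2],P=P)
cv2.imwrite('pics/w3c.png',cv2.resize(a[90:240,175:335,::-1],None,fx=4.5,fy=4,interpolation=cv2.INTER_CUBIC)[:600,:800])
n=(abs(P[...,0]-.507)<.09)&(abs(P[...,1]+.212)<.09)
m=n&(P[...,2]>.0045)&(P[...,2]<.07)
rect(C,m,.008,'dock all')
m2=n&(abs(P[...,2]-.008)<.003); Q=P[m2]; print('plate z',np.median(Q[:,2]),m2.sum())
np.set_printoptions(linewidth=200)
c,sn=np.cos(.43),np.sin(.43)
L=(P-[.507,-.212,0]); X=L[...,0]*c+L[...,1]*sn; Y=-L[...,0]*sn+L[...,1]*c
# height map in rough dock frame, 5 mm cells max z in mm
for x in range(65,-70,-5):
    print(x,[int(1000*np.median(P[...,2][k])) if (k:=(abs(X*1000-x)<2.5)&(abs(Y*1000-y)<2.5)&n).any() else -9 for y in range(40,-41,-5)])
E
```

```text
[ 0.51028417 -0.21136501  0.19638689] [-0.32  0.43  0.86  1.84 -0.38  1.04 -0.45]
dock all centre 503.3 -212.4 size 123.3 63.4 yaw 0.405 n 4575
plate z 0.007986792460478509 3171
65 [0, 0, 0, 0, 0, 0, 0, 0, 0, 0, 0, 0, 0, 0, 0, 0, 0]
60 [0, 0, 0, 0, 0, 0, 0, 0, 0, 0, 0, 0, 0, 0, 0, 0, 0]
55 [0, 0, 8, 8, 7, 15, 8, 8, 8, 8, 7, 10, 7, 8, 6, 0, 0]
50 [0, 0, 8, 10, 8, 40, 8, 41, 41, 41, 8, 41, 7, 9, 8, 0, 0]
45 [0, 0, 7, 7, 8, 41, 8, 41, 41, 41, 7, 41, 7, 8, 7, 0, 0]
40 [0, 0, 7, 8, 7, 41, 8, 41, 41, 41, 8, 41, 8, 8, 7, 0, 0]
35 [278, 278, 278, 277, 278, 277, 277, 277, 277, 278, 277, 277, 277, 278, 277, 277, 277]
30 [305, 305, 305, 305, 305, 306, 307, 306, 306, 306, 306, 305, 300, 300, 300, 299, 300]
25 [313, 313, 313, 313, 313, 143, 277, 288, 288, 288, 289, 289, 304, 304, 304, 304, 304]
20 [0, 0, 7, 9, 12, 7, 8, 39, 39, 39, 7, 7, 304, 304, 303, 152, 303]
15 [0, 0, 8, 8, 8, 8, 7, 8, 8, 7, 8, 8, 304, 8, 7, 0, 0]
10 [0, 0, 8, 7, 7, 8, 8, 8, 8, 8, 7, 7, 8, 8, 7, 0, 0]
5 [0, 0, 8, 7, 7, 7, 7, 7, 8, 7, 8, 8, 8, 7, 7, 0, 0]
0 [0, 0, 7, 7, 8, 7, 8, 8, 7, 7, 8, 7, 7, 8, 7, 0, 0]
-5 [0, 0, 8, 7, 8, 7, 8, 8, 7, 7, 8, 7, 8, 8, 6, 0, 0]
-10 [0, 0, 8, 7, 7, 8, 7, 7, 7, 8, 7, 7, 8, 7, 7, 0, 0]
-15 [0, 0, 8, 8, 8, 7, 7, 7, 7, 7, 8, 7, 8, 7, 7, 0, 0]
-20 [0, 0, 8, 8, 8, 8, 8, 7, 8, 8, 8, 8, 8, 8, 6, 275, 275]
-25 [0, 0, 7, 8, 7, 7, 7, 8, 8, 8, 7, 8, 7, 7, 6, 0, 0]
-30 [0, 0, 8, 21, 9, 7, 8, 8, 7, 7, 8, 8, 15, 8, 1, 0, 0]
-35 [0, 0, 7, 22, 19, 34, 34, 36, 32, 32, 34, 24, 22, 7, 0, 0, 0]
-40 [0, 0, 8, 8, 54, 57, 56, 56, 56, 55, 56, 52, 22, 7, 3, 0, 0]
-45 [0, 1, 7, 8, 8, 55, 55, 56, 55, 56, 56, 8, 7, 7, 1, 0, 0]
-50 [0, 7, 7, 8, 7, -9, -9, -9, -9, -9, -9, 8, 8, 7, 6, 0, 0]
-55 [0, 6, 8, 9, 8, -9, -9, -9, -9, -9, -9, 7, 8, 8, 3, 0, 0]
-60 [0, 6, 9, 8, 8, -9, -9, -9, -9, -9, -9, 8, 10, 8, 0, 0, 0]
-65 [0, 0, 8, 7, 7, 8, 7, 7, 7, 7, 8, 7, 7, 7, 0, 0, 0]
```

View pics/w3c.png

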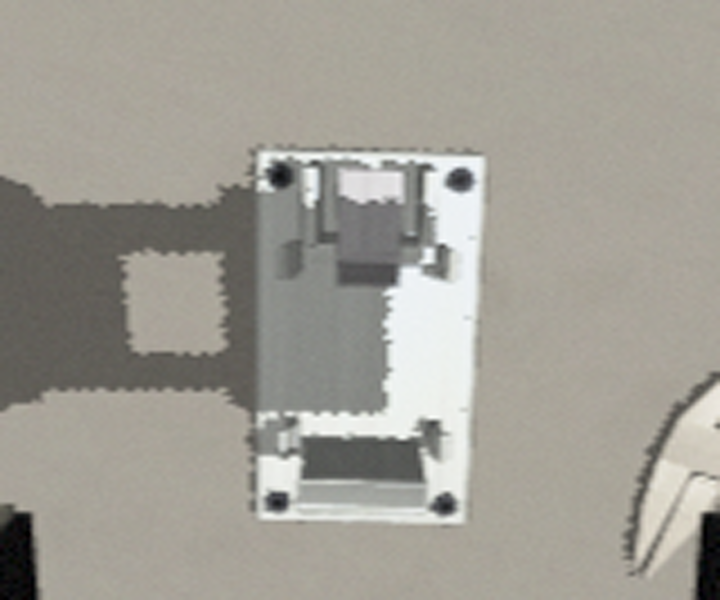

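The crop shows the dock with catch nose at crop (367,272), screws at (279,175), (459,180), (277,500), (445,502), the −x wall at the bottom and corner lips either side. I refine its pose with edge fits and the screws.

```bash
cat > dock.py <<'E'
from h import *
z=np.load('w3.npz'); C=(z['K'],z['o'],z['R'],None); P=z['P']; a=cv2.imread('pics/w3.png')
n=(abs(P[...,0]-.507)<.09)&(abs(P[...,1]+.212)<.09)
m=rect(C,n&(P[...,2]>.004)&(P[...,2]<.07),.008)
c=max(cv2.findContours(m,cv2.RETR_EXTERNAL,cv2.CHAIN_APPROX_NONE)[0],key=len)[:,0]
W=onz(C,c,.008)[:,:2]*1000; ce=np.array([503.3,-212.4]); th=.405
for it in range(3):
    c_,s_=np.cos(th),np.sin(th); L=(W-ce)@np.array([[c_,-s_],[s_,c_]])
    e={}
    for nm,ax,sg,h,o in(('+x',0,1,62,25),('-x',0,-1,62,25),('+y',1,1,32,50),('-y',1,-1,32,50)):
        k=(abs(L[:,ax]*sg-h)<4)&(abs(L[:,1-ax])<o); vx,vy,x0,y0=cv2.fitLine(L[k].astype(np.float32),cv2.DIST_HUBER,0,.01,.01).ravel()
        sl=(vy/vx if ax else vx/vy); e[nm]=((y0-sl*x0) if ax else (x0-sl*y0),sl)
    dx=(e['+x'][0]+e['-x'][0])/2; dy=(e['+y'][0]+e['-y'][0])/2
    dth=(e['+y'][1]+e['-y'][1])/2
    print({k:np.round(v,3) for k,v in e.items()}); ce=ce+[dx*c_-dy*s_,dx*s_+dy*c_]; th+=dth
print('edges centre',ce.round(1),'yaw',round(th,4))
uv=np.array([(279,175),(459,180),(277,500),(445,502)])/[4.5,4]+[175,90]-.4
S=onz(C,uv,.008)[:,:2]*1000; print('screws',S.mean(0).round(1),np.arctan2(*((S[0]+S[1]-S[2]-S[3])[::-1])),np.linalg.norm(S[0]-S[2]),np.linalg.norm(S[1]-S[3]),np.linalg.norm(S[0]-S[1]))
c_,s_=np.cos(th),np.sin(th); X=P*1000; D=(X[...,:2]-ce)@np.array([[c_,-s_],[s_,c_]])
def ext(nm,lo,hi,x0,x1,y0=-30,y1=30):
    k=n&(X[...,2]>lo)&(X[...,2]<hi)&(D[...,0]>x0)&(D[...,0]<x1)&(D[...,1]>y0)&(D[...,1]<y1); q=D[k]; print(nm,k.sum(),np.percentile(q,[3,50,97],axis=0).round(1).tolist() if k.sum() else '')
ext('-x wall top',54,60,-60,-25); ext('lip -x +y',20,26,-40,-20,10,30); ext('lip -x -y',20,26,-40,-20,-30,-10)
ext('lip +x +y',20,26,20,40,10,30); ext('lip +x -y',20,26,20,40,-30,-10); ext('catch nose',37,46,15,34,-15,15); ext('catch body',38,44,34,62,-9,9); ext('guides',38,44,34,62,-25,25)
E
python3 dock.py
```

```text
centre 503.3 -212.4 size 123.4 63.4 yaw 0.405 n 4579
{'+x': array([6.1232e+01, 5.0000e-03], dtype=float32), '-x': array([-6.0904e+01,  1.2000e-02], dtype=float32), '+y': array([31.726,  0.   ], dtype=float32), '-y': array([-31.038,   0.   ], dtype=float32)}
{'+x': array([6.107e+01, 6.000e-03], dtype=float32), '-x': array([-6.1064e+01,  1.2000e-02], dtype=float32), '+y': array([31.382, -0.   ], dtype=float32), '-y': array([-31.382,   0.   ], dtype=float32)}
{'+x': array([6.1067e+01, 6.0000e-03], dtype=float32), '-x': array([-6.1067e+01,  1.2000e-02], dtype=float32), '+y': array([31.382, -0.   ], dtype=float32), '-y': array([-31.382,   0.   ], dtype=float32)}
edges centre [ 503.3 -212. ] yaw 0.4052
screws [ 503.2 -212.7] 0.4078267603988246 107.87848504320033 107.02963627539997 49.80854760802838
-x wall top 141 [[-39.8, -15.9], [-36.5, 0.4], [-34.0, 15.5]]
lip -x +y 38 [[-34.0, 11.1], [-31.0, 21.2], [-25.0, 23.8]]
lip -x -y 32 [[-34.2, -23.5], [-30.8, -21.1], [-24.7, -10.8]]
lip +x +y 36 [[24.0, 12.3], [28.9, 21.5], [36.2, 24.0]]
lip +x -y 33 [[24.2, -23.7], [28.9, -22.1], [38.5, -13.3]]
catch nose 50 [[24.8, -7.3], [27.6, -0.4], [32.5, 9.0]]
catch body 294 [[35.7, -7.9], [47.0, -0.5], [58.0, 6.9]]
guides 434 [[35.9, -16.7], [47.4, -1.0], [58.0, 15.9]]
```

Request:
{"op": "apply_moves", "data": {"commands": [[100,0,0.55,0,0],[100,0,0.55,0,0],[100,0,0.55,0,0],[100,0,0.55,0,0],[100,0,0.55,0,0],[100,0,0.55,0,0],[100,0,0.57,0,0],[100,0,0,-0.6,0],[100,0,0,-0.7,0],[100,0,0,-0.7,0],[100,0,0,-0.6,0],[100,0,0,-0.4,0]]}}

```text
clock: 11.62
position: [0.5094, 0.0218, 0.0148]
ee_rot: [-3.068, -0.671, 0.003]
force: [0.3, 0.3, 0.6]
width: 1.002
gripper_force: 0.0
```

Request:
{"op": "apply_moves", "data": {"commands": [[100,0,0,-0.16,0],[100,0,0,0,0],[20,0,0,0,0],[20,0,0,0,0],[20,0,0,0,0],[20,0,0,0,0],[20,0,0,0,0],[20,0,0,0,0]], "newtons": 10}}

```text
clock: 12.62
position: [0.5103, 0.0203, 0.0068]
ee_rot: [3.07, 0.667, -0.0]
force: [0.5, 0.3, -0.2]
width: 0.392
gripper_force: 0.0
```

Request:
{"op": "apply_moves", "data": {"commands": [[20,0,0,0,0],[20,0,0,0,0]]}}

```text
clock: 12.88
position: [0.5103, 0.0203, 0.0068]
ee_rot: [3.07, 0.667, -0.0]
force: [-0.2, -0.3, 0.6]
width: 0.349
gripper_force: 10.0
```

Request:
{"op": "apply_moves", "data": {"commands": [[100,0,0,0,0],[100,0,0,0,0],[100,0,0,0,0],[100,0,0,0.2,0],[100,0,0,0.5,0],[100,0,0,0.7,0],[100,0,0,0.7,0],[100,0,0,0.7,0],[100,0,0,0.37,0],[100,0,0,0,0],[100,0,0,0,0]]}}

```text
clock: 14.25
position: [0.5098, 0.0204, 0.1967]
ee_rot: [-3.07, -0.667, 0.001]
force: [-0.3, 0.3, 0.4]
width: 1.0
gripper_force: 0.0
```

```bash
python3 - <<'E'
from h import *
s=observe(); print(s['position']); R=cv2.Rodrigues(s['ee_rot'])[0]; print('tool y ang',np.arctan2(R[1,1],R[0,1]))
C=cam('wrist',s); a,d=grab('wrist','w4.png'); P=cloud(C,d)
n=(abs(P[...,0]-.51)<.06)&(abs(P[...,1]-.02)<.06)
m=n&(a.max(2)<90)&(P[...,2]>.02)&(P[...,2]<.04); print('z',np.median(P[m][:,2]),m.sum())
rect(C,m,.028,'cap wrist')
# moments
v,u=np.nonzero(m); print(onz(C,[[u.mean(),v.mean()]],.028), R[:2,:2].T@(onz(C,[[u.mean(),v.mean()]],.028)[0,:2]-s['position'][:2])*1000)
E
```

```text
[0.5098085  0.02041714 0.19673108]
tool y ang -1.1429439463174629
z 0.027980587305001525 1236
cap wrist centre 511.0 22.4 size 57.7 31.5 yaw 0.415 n 1230
[[0.5118099  0.02291689 0.028     ]] [ 2.85818542 -1.44399927]
```

Request:
{"op": "apply_moves", "data": {"commands": [[100,0,0,-0.6,0],[100,0,0,-0.7,0],[100,0,0,-0.7,0],[100,0,0,-0.6,0],[100,0,0,-0.4,0],[100,0,0,-0.15,0],[100,0,0,-0.05,0],[20,0,0,0,0],[20,0,0,0,0],[20,0,0,0,0],[20,0,0,0,0],[20,0,0,0,0]], "newtons": 30}}

```text
clock: 15.8
position: [0.5104, 0.0203, 0.0051]
ee_rot: [-3.07, -0.667, -0.0]
force: [0.4, -1.2, 0.4]
width: 0.51
gripper_force: 0.0
```

Request:
{"op": "apply_moves", "data": {"commands": [[20,0,0,0,0],[20,0,0,0,0],[20,0,0,0,0],[20,0,0,0,0]]}}

```text
clock: 16.3
position: [0.5103, 0.0203, 0.005]
ee_rot: [3.07, 0.667, -0.0]
force: [-0.6, -0.4, 1.3]
width: 0.345
gripper_force: 30.0
```

Request:
{"op": "apply_moves", "data": {"commands": [[20,0,0,0.2,0],[20,0,0,0.5,0],[20,0,0,0.7,0],[20,0,0,0.6,0],[20,-0.02,-0.55,0,0],[20,-0.02,-0.56,0,0],[20,-0.02,-0.56,0,0],[20,-0.02,-0.56,0,0],[20,-0.02,-0.56,0,-0.02],[20,-0.02,-0.56,0,-0.015],[20,-0.013,-0.56,0,0],[20,0,0,0,0]]}}

```text
clock: 17.8
position: [0.5016, -0.2176, 0.1261]
ee_rot: [3.075, 0.632, 0.001]
force: [0.4, -0.1, 0.2]
width: 0.35
gripper_force: 30.0
```

```bash
python3 - <<'E'
from h import *
s=observe(); print(s['position'],s['force'],s['width']); R=cv2.Rodrigues(s['ee_rot'])[0]; print('tool y ang',np.arctan2(R[1,1],R[0,1]))
C=cam('wrist',s); a,d=grab('wrist'); b=grab('scene')[0]
Cs=cam('scene'); u,v=proj(Cs,[.503,-.213,.06])[0].astype(int)
A=cv2.resize(a[130:330,156:356],(400,400)); B=cv2.resize(b[max(v-60,0):max(v-60,0)+120,u-60:u+60],(400,400),interpolation=cv2.INTER_CUBIC)
cv2.imwrite('pics/above.png',np.hstack([A,B])[:,:,::-1])
E
```

```text
[ 0.50164546 -0.21757907  0.12607838] [ 0.40893054 -0.11650742  0.24565001] 0.34957647674868014
tool y ang -1.1652519173273315
```

View pics/above.png

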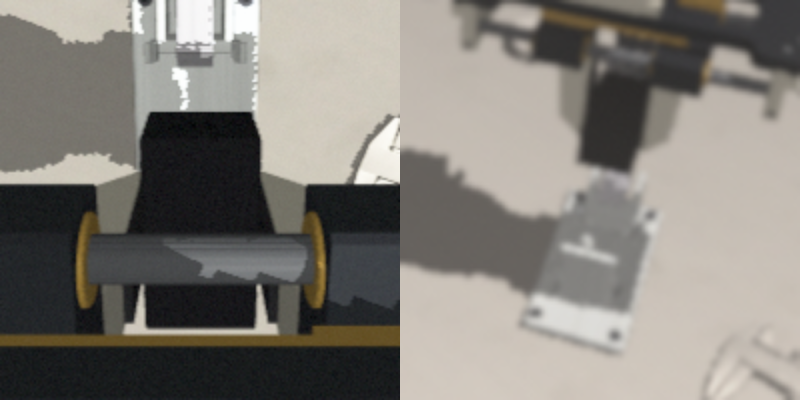

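The left view shows the cap upright in the fingers with the catch just beyond it, and the right view shows it over the dock. The y reading looks off, so I let it settle and read again.

Request:
{"op": "apply_moves", "data": {"commands": [[20,0,0,0,0],[20,0,0,0,0],[20,0,0,0,0]]}}

```text
clock: 18.27
position: [0.5025, -0.2137, 0.125]
ee_rot: [-3.075, -0.641, 0.0]
force: [-0.4, 0.1, -0.2]
width: 0.346
gripper_force: 30.0
```

```bash
python3 - <<'E'
from h import *
s=observe(); print(s['position']); R=cv2.Rodrigues(s['ee_rot'])[0]; print('tool y ang',np.arctan2(R[1,1],R[0,1]))
C=cam('wrist',s); a,d=grab('wrist','w5.png'); P=cloud(C,d)*1000
# tool-frame coordinates
Q=(P-s['position']*1000)@R
print('TCP z mm',s['position'][2]*1000)
def st(nm,k): q=Q[k]; print(nm,k.sum(),np.percentile(q[:,:2],[2,50,98],axis=0).round(1).tolist(), np.median(P[k][:,2]).round(1))
z=P[...,2]
nx=(abs(Q[...,0])<80)&(abs(Q[...,1])<40)
st('cap roof',nx&(abs(Q[...,1])<22)&(Q[...,0]>0)&(Q[...,0]<40)&(abs(z-(s['position'][2]*1000+23))<4)&(a.max(2)<70))
k=nx&(z>36.5)&(z<46); st('catch+guides z~41',k)
st('lips +x',nx&(z>20)&(z<26))
k=nx&(abs(z-8)<2.5)&(a.min(2)>60); st('plate',k)
E
```

```text
[ 0.50249522 -0.21366833  0.12502714]
tool y ang -1.1596125767512269
TCP z mm 125.02713709547531
cap roof 3020 [[3.3, -16.8], [16.9, -1.0], [29.7, 14.4]] 147.9
catch+guides z~41 841 [[27.5, -16.7], [47.1, -1.1], [59.7, 16.2]] 41.5
lips +x 107 [[25.7, -24.1], [30.9, 12.7], [59.7, 22.8]] 22.9
plate 2664 [[-3.3, -31.7], [21.1, -0.6], [61.8, 30.5]] 7.9
```

Request:
{"op": "apply_moves", "data": {"commands": [[20,0.003,-0.006,-0.3,-0.008],[20,0,0,-0.3,0],[20,0,0,-0.25,0],[20,0,0,-0.15,0],[20,0,0,-0.1,0],[20,0,0,-0.08,0],[20,0,0,-0.08,0],[20,0,0,0,0]]}}

```text
clock: 19.32
position: [0.5025, -0.2146, 0.0493]
ee_rot: [-3.077, -0.634, 0.0]
force: [-0.4, -0.1, -1.1]
width: 0.345
gripper_force: 30.0
```

Request:
{"op": "apply_moves", "data": {"commands": [[20,0,0,-0.06,0],[20,0,0,-0.06,0],[20,0,0,-0.06,0],[20,0,0,-0.06,0],[20,0,0,0,0]]}}

```text
clock: 19.95
position: [0.5021, -0.2146, 0.0346]
ee_rot: [-3.077, -0.633, 0.001]
force: [-2.1, -1.2, -1.4]
width: 0.346
gripper_force: 30.0
```

Request:
{"op": "apply_moves", "data": {"commands": [[20,0,0,-0.06,0],[20,0,0,-0.06,0],[20,0,0,-0.06,0],[20,0,0,-0.06,0],[20,0,0,-0.05,0],[20,0,0,-0.04,0],[20,0,0,0,0]]}}

```text
clock: 20.82
position: [0.5023, -0.2145, 0.0149]
ee_rot: [-3.077, -0.634, 0.001]
force: [-1.7, -0.9, -4.0]
width: 0.344
gripper_force: 30.0
```

Request:
{"op": "apply_moves", "data": {"commands": [[20,0,0,-0.025,0],[20,0,0,-0.015,0],[20,0,0,0,0]]}}

```text
clock: 21.2
position: [0.5031, -0.2146, 0.0131]
ee_rot: [3.077, 0.634, 0.001]
force: [0.1, -0.2, 1.0]
width: 0.345
gripper_force: 30.0
```

Request:
{"op": "apply_moves", "data": {"commands": [[20,0,0,-0.015,0],[20,0,0,-0.01,0],[20,0,0,0,0]]}}

```text
clock: 21.58
position: [0.5031, -0.2146, 0.013]
ee_rot: [-3.076, -0.633, -0.003]
force: [-5.3, 3.2, 23.1]
width: 0.344
gripper_force: 30.0
```

Request:
{"op": "apply_moves", "data": {"commands": [[20,0,0,0.015,0],[65,0,0,0,0],[65,0,0,0,0],[65,0,0,0,0],[65,0,0,0.2,0],[65,0,0,0.5,0],[65,0,0,0.7,0],[65,0,0,0.7,0],[65,0,0,0.7,0],[65,0,0,0.25,0],[65,0,0,0,0],[65,0,0,0,0]]}}

```text
clock: 23.08
position: [0.5019, -0.2141, 0.1941]
ee_rot: [-3.076, -0.634, 0.003]
force: [0.3, 1.1, -0.7]
width: 0.648
gripper_force: 0.0
```

```bash
python3 - <<'E'
from h import *
s=observe(); print(s['position'],s['width']); R=cv2.Rodrigues(s['ee_rot'])[0]
C=cam('wrist',s); a,d=grab('wrist','w6.png'); P=cloud(C,d)
n=(abs(P[...,0]-.507)<.06)&(abs(P[...,1]+.212)<.06)
m=n&(a.max(2)<75)&(P[...,2]>.028)&(P[...,2]<.045); print('z',np.median(P[m][:,2]),m.sum())
rect(C,m,.036,'cap wrist'); X=P*1000
ce=np.array([503.3,-212.2]);c_,s_=np.cos(.406),np.sin(.406); D=(X[...,:2]-ce)@np.array([[c_,-s_],[s_,c_]])
def ext(nm,lo,hi,x0,x1,y0=-30,y1=30):
    k=n&(X[...,2]>lo)&(X[...,2]<hi)&(D[...,0]>x0)&(D[...,0]<x1)&(D[...,1]>y0)&(D[...,1]<y1)&(a.min(2)>75); q=D[k]; print(nm,k.sum(),np.percentile(q,[3,50,97],axis=0).round(1).tolist() if k.sum() else '')
ext('catch nose',37,46,15,34,-15,15); ext('catch body',38,44,34,66,-9,9)
cv2.imwrite('pics/end.png',cv2.resize(a[90:240,175:335,::-1],None,fx=4.5,fy=4,interpolation=cv2.INTER_CUBIC))
E
```

```text
[ 0.50187006 -0.21410177  0.1940538 ] 0.6476544739857966
z 0.03598149809734791 1196
cap wrist centre 503.7 -212.8 size 57.1 30.2 yaw 0.398 n 1188
catch nose 43 [[25.6, -7.5], [27.2, -1.0], [29.9, 5.8]]
catch body 293 [[36.1, -7.6], [47.1, 0.2], [58.0, 6.9]]
```

View pics/end.png

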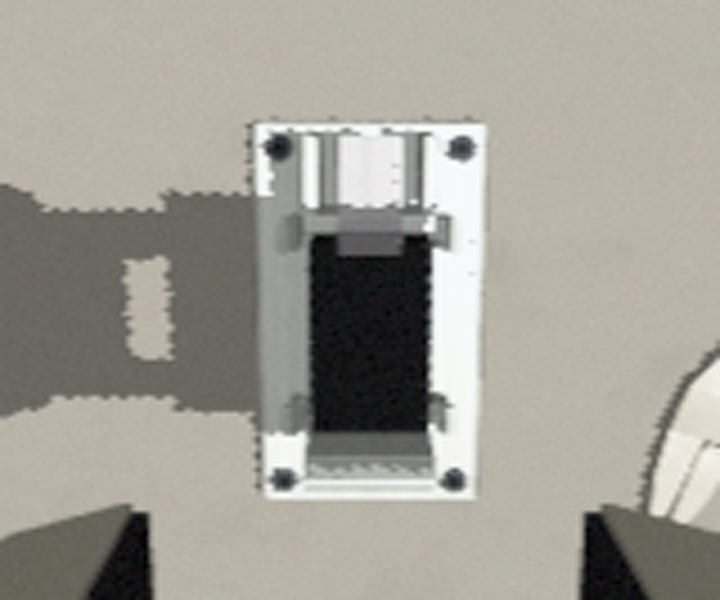

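The cap top sits at 36.0 mm inside the dock (crop 310–432, 235–432). The catch nose at (370,240) overlaps the cap's end, and nothing is touching the robot. Handing in.

```bash
python3 -c "
from cell import arm
print(arm.sign_off())"
```

```text
the job is handed in; nothing more can be done
None
```

The cap is parked upright in the dock with its top measured at 36 mm and the spring catch back over its end; the job was handed in at about 23 s, and the sign-off returned no verdict.

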